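Open the push-and-turn cap of the gear-oil flask and hold it above the mouth

TASK

Open the gear-oil flask that has the wide, ribbed push-and-turn safety cap (not the one with the narrow nozzle): grip the cap, press it down against its spring, twist it about a quarter turn counter-clockwise (seen from above) while it is down, and lift it off. Finish while still gripping the cap, holding it still and upright about 7 cm straight above the flask's mouth, ready to close it again; leave the other things on the table where they are.

Things in the scene. Friction and masses are not known exactly. Their poses are not given: they have to be found in the camera images.
- cap_center (a point): centre (half-way up, on the axis) of the white ribbed safety cap: round, 48 mm across, 34 mm high, about 30 g, flat top, open below, z up. At the start it is locked on its flask, its centre 167 mm above the table, top 184, underside 150; below it only the neck (under 36 mm across) down to the shoulder at 130 mm. Press, turn and lift can be done in one grasp of its sides from above, at any yaw
- cap: the same cap; origin at the centre of its underside, z up, x along the flask's x when locked, turning with the cap. Two lugs inside form a bayonet: pressed less than 4 mm it can neither turn (4 degrees of play) nor lift. Pressed 5 to 8 mm it turns counter-clockwise seen from above; past 55 degrees it is free to lift straight up, at about 130 it meets a stop: turn about 90. Clockwise is blocked
- flask: aluminium flask, 74 mm across, with a paper band, clamped in a round steel holder (110 mm across) that is fixed to the table and carries the safety cap; it cannot move or turn. Origin on the table at the flask's axis, z up, x towards the holder's small upright
- flask_mouth (a point): point on the flask's axis at the top of the spring plug in its mouth, 179 mm above the table (inside the cap at the start); the highest point of the flask without its cap
- plug (a joint): how far the spring plug in the mouth is pressed down, m: 0 as it stands, 0.008 fully down. The cap rests on it and presses it: 5 N to start, about 10 N at 6 mm
- nozzle_tip (a point): tip of the white narrow pouring nozzle (28 mm wide, tapering) of the other flask, 182 mm above the table; that flask has the same body and holder, is fixed too and is not to be opened
- gear: spare steel spur gear lying flat, 55 mm across, 18 mm high, between the holders; a bystander to leave alone, origin at its underside
- thermometer: probe thermometer lying on the table, 170 mm long, 16 mm high; a bystander to leave alone, origin at its underside
- power_brick: black power supply brick, 55 x 115 x 32 mm; a bystander to leave alone, origin at its underside
- wrench: steel wrench lying on the table, 160 mm long; a bystander to leave alone, origin at its underside
- handle_knob: black ball knob on a steel stub, standing, 54 mm high; a bystander to leave alone, origin at its underside
- end_plug: white plastic end plug lying flat, 38 mm across, 12 mm high; a bystander to leave alone, origin at its underside
- screw_tray: open steel tray, 90 x 130 x 28 mm; a bystander to leave alone, origin at its underside
Mind the look-alikes: they are no part of the job. What is shaped like the flask but pink is not meant. There is more than one size of the cap; the one meant has the size given above.

How it is judged:
By the outcome, as a careful person would: the job done as asked, in the order asked, and still so for the second after the job is handed in, while the arm keeps its last pose, push and grip.
It also fails if it takes over 38 s, if anything falls off the work surface, if the arm or the gripper's body presses on something with over 40 N, if the wrist force passes 120 N, or if a joint passes its speed limit or range.

ROBOT

A 6-joint arm with a two-finger parallel gripper is mounted at the origin on the work surface. World frame = base frame: x ahead of the robot, y to its left, z up, the work surface at z = 0. Lengths are in m, angles in rad, forces in N, time in s.
With the tool pointing down it reaches from about 0.35 to 0.85 m from the base axis. Payload 8.1 kg.
Tool frame: the origin (TCP) lies between the finger pads; the fingertips stand 25 mm ahead of it and the grasp point (between the pads) lies 6 mm ahead of it (robot.tip_extent is the distance from the TCP to the fingertips, in m); z points along the fingers, y is the direction in which the jaws open and shut (so a half turn about z gives the same grasp; the last joint's range is limited). The gripper opens to 93 mm and grips with 3 to 60 N. Pads are 15 mm wide; open, the fingers measure 128 mm over their backs; the gripper's body (75 mm by 188 mm) begins 65 mm behind the grasp point.
Start: joints at [1.039, 0.13, 1.488, -0, 1.523, -0.085], TCP at [0.259, 0.541, 0.244] pointing down, gripper open.
Joint ranges: [-2.96, 2.96], [-0.89, 2.26], [0.02, 2.5], [-1.34, 4.48], [0, 2.73], [-2.66, 2.66]. Speed limits (rad/s): [2.39, 2.39, 2.79, 3.14, 3.14, 3.14].

INTERFACE

Orientations are given as a rotation vector (axis times angle).
In Python, from plant import robot gives the robot as it stands.
- The arm moves only by the tool drive_tool, never from a script. Its argument "increments" is a list of rows, each a list of 7 numbers: the closure, from 0 (fully open) to 1 (shut), then the shift along the world's x, y, z in units of 25 mm (1.0 is 25 mm), then the turn, a rotation vector about the world's x, y, z in rad. In form: [[gripper, dx, dy, dz, rx, ry, rz], ...]. A call has 1 to 20 rows; each row is the pose to reach, as a shift and turn from the pose commanded when the call began; what a row does not reach only later rows make up. A row lasts 1/12 s, in which the tool goes at most 41.7 mm and 7.16 degrees, less where a joint would pass 70% of its speed; a pose out of reach is approached as far as the arm can. A call with a gripper value outside its range is refused whole. The fingers move at their own pace and stop on an object; "squeeze" is the grip in N (left out, the last holds). Time passes only in rows, so rows that repeat a pose let the fingers close. It gives the time, the measured TCP pose, the force and the opening at its end, in the units of the state.
- robot.read_state(): the state, without advancing time (a new reading comes with each control period).
- robot.read_camera(name): name is "scene" or "top" or "wrist"; returns a dict with "image" (384x512x3 uint8, red, green, blue), "fx", "fy", "cx", "cy" (pixels), "T" (4x4, takes a point from camera to world coordinates); the wrist camera has in their place "mount" (4x4, takes a point from camera to tool coordinates, whose origin is the TCP and whose axes are the flange's). Camera axes: x right, y down, z forward; pixel columns grow to the right and rows downward; lengths in m; the calibration is good to about 2 mm. The wrist camera is an equidistant fisheye: a pixel r from the principal point sees the ray r / f radians off the axis. A picture is of the moment at which its call begins: read the wrist's pose just before it. There is no depth.
- robot.close_job(): hands the job in, once; it reports no verdict.
The state is a dict: "t": time; "q": joint angles; "dq": joint speeds; "joint_torque": joint torques, N m; "tool_pos": TCP position; "orientation": TCP orientation; "force": force on the tool from outside, world axes, zero at the start; "wrist_torque": the same for the moment, N m; "opening": finger opening in m.
Only numpy, scipy, OpenCV 4.12 (cv2) and the standard library are available. Lean on these libraries where they do the work, as an engineer would, in place of code of your own. Each camera call takes 0.05 s, during which the arm holds its last target.

## Working session

There is one attempt and no reset: what is moved stays moved. The work goes in short steps, Python scripts to look and compute and a tool call to move; the robot and the scene stay as the last step left them, time stands still between calls to the robot, and variables do not carry over. Pictures are saved under pics/ and viewed, and the job is handed in when it is done.

Besides the shell and the picture viewer there is one more tool, called after "Request:" in YAML: its name, and indented under it one key for each argument. drive_tool: Moves the arm, as the interface text tells. Its arguments: {"type":"object","properties":{"increments":{"type":"array"},"squeeze":{"type":"number"}},"required":["increments"]}

```bash
mkdir -p pics; cat > h.py <<'E'
import numpy as np, cv2
from plant import robot
def save(n,f):
    c=robot.read_camera(n); cv2.imwrite('pics/'+f,cv2.cvtColor(c['image'],cv2.COLOR_RGB2BGR)); return c
def ray(c,u,v):
    T=np.array(c['T']); d=T[:3,:3]@np.array([(u-c['cx'])/c['fx'],(v-c['cy'])/c['fy'],1]); return T[:3,3],d
def atz(c,u,v,z):
    o,d=ray(c,u,v); return o+d*(z-o[2])/d[2]
def proj(c,p):
    T=np.array(c['T']); q=T[:3,:3].T@(np.array(p)-T[:3,3]); return c['fx']*q[0]/q[2]+c['cx'],c['fy']*q[1]/q[2]+c['cy']
E
python3 - <<'E'
from h import *
import pickle
d={}
for n in('scene','top'):
    d[n]=save(n,n+'0.png'); print(n,d[n]['fx'],d[n]['T'])
pickle.dump(d,open('c0.pkl','wb'))
s=robot.read_state();print(s)
E
```

```text
scene 403.16574224994093 [[ 0.62386059  0.50297408 -0.59817643  1.1772308 ]
 [ 0.78133888 -0.38422407  0.49181441 -0.4956035 ]
 [ 0.01753612 -0.77420213 -0.63269546  0.81175588]
 [ 0.          0.          0.          1.        ]]
top 362.5911244273831 [[ 1.09515082e-02 -9.83150427e-01  1.82470003e-01  3.47837241e-01]
 [-9.99937411e-01 -1.03498944e-02  4.24902548e-03 -1.08968006e-03]
 [-2.28888596e-03 -1.82505116e-01 -9.83202239e-01  1.23327440e+00]
 [ 0.00000000e+00  0.00000000e+00  0.00000000e+00  1.00000000e+00]]
{'t': 0.1, 'q': array([ 1.03860418e+00,  1.31075657e-01,  1.48916706e+00,  2.44048564e-05,
        1.52301978e+00, -8.54027719e-02]), 'dq': array([ 0.00147822, -0.00069057, -0.00260051,  0.00131364,  0.00082737,
        0.00022314]), 'joint_torque': array([ 1.27580752e-03, -5.61332273e+01, -4.93100488e+01,  7.72073376e-02,
        2.88315624e-02, -4.47305604e-05]), 'tool_pos': array([0.25897404, 0.54070353, 0.24270011]), 'orientation': array([-6.95876317e-01, -3.06300834e+00,  2.48686472e-03]), 'force': array([ 0.76149573, -0.93434443, -1.03709369]), 'wrist_torque': array([-0.00349145, -0.02683238,  0.02444299]), 'opening': 0.09303705291256177}
```

View pics/scene0.png

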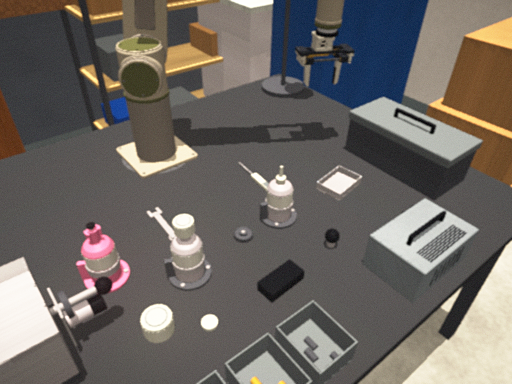

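View pics/top0.png

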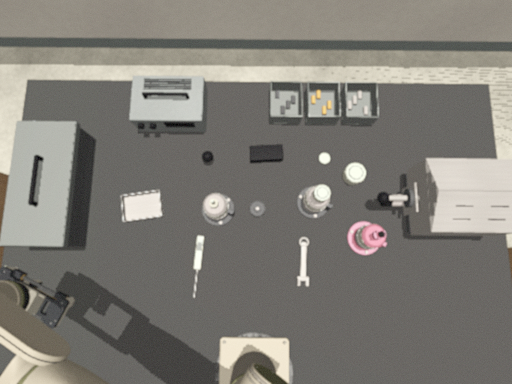

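```bash
python3 - <<'E'
import cv2
a=cv2.imread('pics/scene0.png')[190:350,120:280]; b=cv2.imread('pics/top0.png')[150:250,280:400]
cv2.imwrite('pics/cs.png',cv2.resize(a,None,fx=3.7,fy=3.7,interpolation=2))
cv2.imwrite('pics/ct.png',cv2.resize(b,None,fx=6,fy=6,interpolation=2))
E
```

```text
(no output)
```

View pics/cs.png

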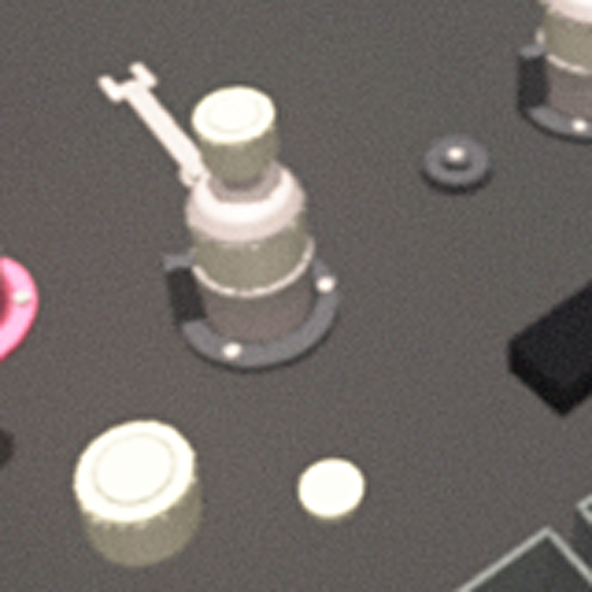

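View pics/ct.png

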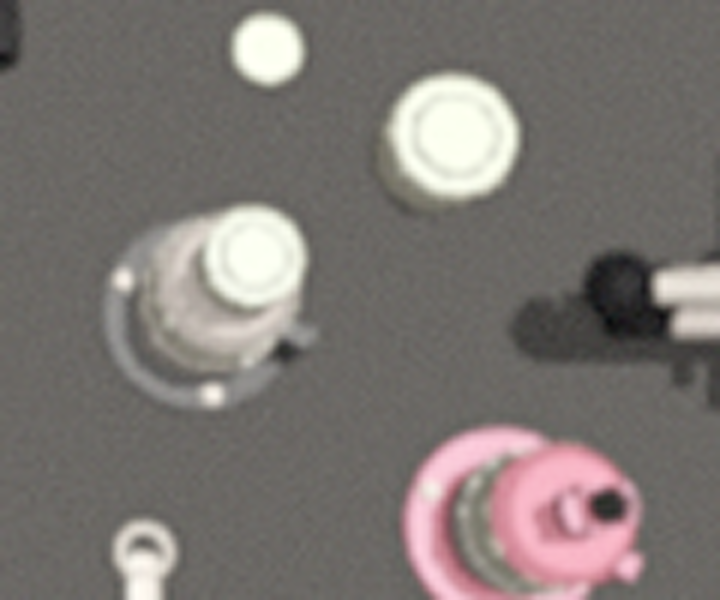

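The candidates are:
- White cap on the grey flask: scene (183,221), top (322,192).
- Larger loose cap on the table: scene (157,322), top (355,173).
- End plug: scene (209,322).
- Pink flask: scene (98,265).
- Nozzle flask: scene (280,195), top (215,203).

The crops show the ribbed cap sitting on the flask in the steel holder, so that is my choice.

```bash
python3 - <<'E'
from h import *
import pickle
d=pickle.load(open('c0.pkl','rb'))
s,t=d['scene'],d['top']
print(atz(s,182.9,220.7,.184),atz(t,322.1,192.2,.184))
# triangulate
A=[];b=[]
for c,u,v in((s,182.9,220.7),(t,322.1,192.2)):
    o,r=ray(c,u,v); r/=np.linalg.norm(r); P=np.eye(3)-np.outer(r,r); A.append(P); b.append(P@o)
print(np.linalg.lstsq(np.vstack(A),np.hstack(b),rcond=None))
# cap width at px: top
p=atz(t,322.1,192.2,.184)
print(proj(t,p+[0,.024,0]),proj(t,p-[0,.024,0]), proj(s,p), 'big', atz(t,355.5,172.5,.04))
# upright
print('upright',atz(t,280+300/6,150+340/6,.03), 'nozzle',atz(t,215,200,.182))
from scipy.spatial.transform import Rotation as R
print(R.from_rotvec(robot.read_state()['orientation']).as_matrix().round(3))
print([x for x in dir(robot) if x[0]!='_'])
E
```

```text
[ 0.54866538 -0.19622612  0.184     ] [ 0.54737767 -0.1964644   0.184     ]
(array([ 0.54771133, -0.19623064,  0.18327797]), array([3.46422157e-07]), np.int32(3), array([1.41421356, 1.21096448, 0.73045535]))
(np.float64(313.94079669820206), np.float64(192.11570129046908)) (np.float64(330.2607627186989), np.float64(192.28431482100987)) (np.float64(182.5194273217309), np.float64(220.43954359086564)) big [ 0.6437376 -0.3377095  0.04     ]
upright [ 0.52760834 -0.25044853  0.03      ] nozzle [0.52111216 0.11834314 0.182     ]
[[-0.902  0.432 -0.001]
 [ 0.432  0.902 -0.001]
 [ 0.    -0.002 -1.   ]]
['IKError', 'close_job', 'read_camera', 'read_state', 'tip_extent']
```

Request:
drive_tool:
  increments:
    - [0,0,0,1.4,0,0,0]
    - [0,0,0,1.4,0,0,-0.1]
    - [0,11.56,-29.47,1.4,0,0,-2.27]
    - [0,11.56,-29.47,1.4,0,0,-2.27]
    - [0,11.56,-29.47,1.4,0,0,-2.27]
    - [0,11.56,-29.47,1.4,0,0,-2.27]
    - [0,11.56,-29.47,1.4,0,0,-2.27]
    - [0,11.56,-29.47,1.4,0,0,-2.27]
    - [0,11.56,-29.47,1.4,0,0,-2.27]
    - [0,11.56,-29.47,1.4,0,0,-2.27]
    - [0,11.56,-29.47,1.4,0,0,-2.27]
    - [0,11.56,-29.47,1.4,0,0,-2.27]
    - [0,11.56,-29.47,1.4,0,0,-2.27]
    - [0,11.56,-29.47,1.4,0,0,-2.27]
    - [0,11.56,-29.47,1.4,0,0,-2.27]
    - [0,11.56,-29.47,1.4,0,0,-2.27]
    - [0,11.56,-29.47,1.4,0,0,-2.27]
    - [0,11.56,-29.47,1.4,0,0,-2.27]
    - [0,11.56,-29.47,1.4,0,0,-2.27]
    - [0,11.56,-29.47,1.4,0,0,-2.27]
  squeeze: 45

```text
t: 1.77
tool_pos: [0.5332, -0.1593, 0.2782]
orientation: [-3.073, -0.65, 0.001]
force: [-0.8, 0.1, 1.0]
opening: 0.0928
```

Request:
drive_tool:
  increments:
    - [0,0,0,0,0,0,0]
    - [0,0,0,0,0,0,0]
    - [0,0,0,0,0,0,0]

```text
t: 2.02
tool_pos: [0.5327, -0.1569, 0.2779]
orientation: [-3.07, -0.662, 0.002]
force: [-0.6, 1.0, 0.8]
opening: 0.0931
```

```bash
python3 - <<'E'
from h import *
from scipy.spatial.transform import Rotation as R
s=robot.read_state(); print(s['t'],s['q'],s['tool_pos'],R.from_rotvec(s['orientation']).as_matrix().round(3)); print([.548,-.196]-s['tool_pos'][:2])
E
```

```text
2.0167 [-3.78940962e-01 -1.01546979e-03  1.56314291e+00  4.16825217e-04
  1.58110270e+00  7.67140292e-01] [ 0.53272759 -0.1568565   0.27794293] [[ 0.911  0.412 -0.001]
 [ 0.412 -0.911  0.001]
 [-0.001 -0.001 -1.   ]]
[ 0.01527241 -0.0391435 ]
```

Request:
drive_tool:
  increments:
    - [0,0.61,-1.57,0,0,0,0]
    - [0,0.61,-1.57,0,0,0,0]
    - [0,0.61,-1.57,0,0,0,0]
    - [0,0.61,-1.57,0,0,0,0]

```text
t: 2.35
tool_pos: [0.5483, -0.195, 0.2789]
orientation: [-3.07, -0.664, -0.0]
force: [0.2, 1.0, -0.2]
opening: 0.0929
```

```bash
python3 - <<'E'
from h import *
import pickle
s=robot.read_state(); print(s['t'],s['tool_pos'],s['orientation'])
c=save('wrist','w1.png'); d=save('scene','s1.png'); pickle.dump((s,c,d),open('c1.pkl','wb')); print(c['fx'],c['cx'],c['cy'],np.round(c['mount'],3))
E
```

```text
2.35 [ 0.54827692 -0.19495882  0.27893479] [-3.07022406e+00 -6.64205693e-01 -4.86659015e-04]
297.3186396354542 258.7101848972165 190.82554662107168 [[ 0.    -0.961 -0.275  0.077]
 [ 1.    -0.     0.001 -0.   ]
 [-0.001 -0.275  0.961 -0.14 ]
 [ 0.     0.     0.     1.   ]]
```

View pics/w1.png

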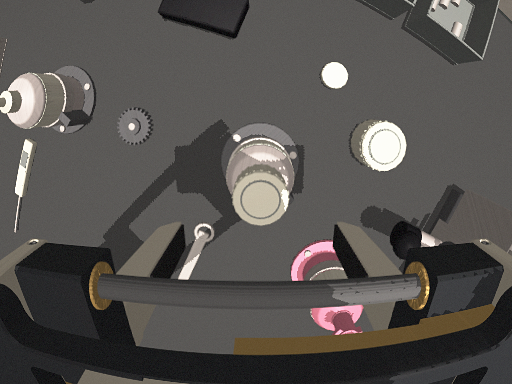

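View pics/s1.png

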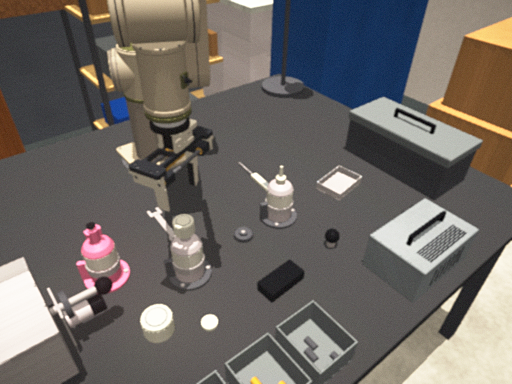

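The wrist view shows the cap top centred near (261,200), between the fingers. The pink flask and the big cap are well clear of it.

```bash
python3 - <<'E'
from h import *
import pickle
from scipy.spatial.transform import Rotation as R
s,c,d=pickle.load(open('c1.pkl','rb'))
g=cv2.imread('pics/w1.png')[160:240,215:310]; cv2.imwrite('pics/cw.png',cv2.resize(g,None,fx=6,fy=6,interpolation=2))
M=np.array(c['mount']); W=np.eye(4); W[:3,:3]=R.from_rotvec(s['orientation']).as_matrix(); W[:3,3]=s['tool_pos']; T=W@M
def f(u,v,z):
    x,y=u-c['cx'],v-c['cy']; r=np.hypot(x,y); th=r/c['fx']; k=np.array([x/r*np.sin(th),y/r*np.sin(th),np.cos(th)])
    k=T[:3,:3]@k; return T[:3,3]+k*(z-T[2,3])/k[2]
for u in ((261,200),(233,200),(289,200)): print(f(*u,.184))
E
```

```text
[ 0.55058825 -0.19620383  0.184     ]
[ 0.54094845 -0.17500656  0.184     ]
[ 0.56020049 -0.21745514  0.184     ]
```

View pics/cw.png

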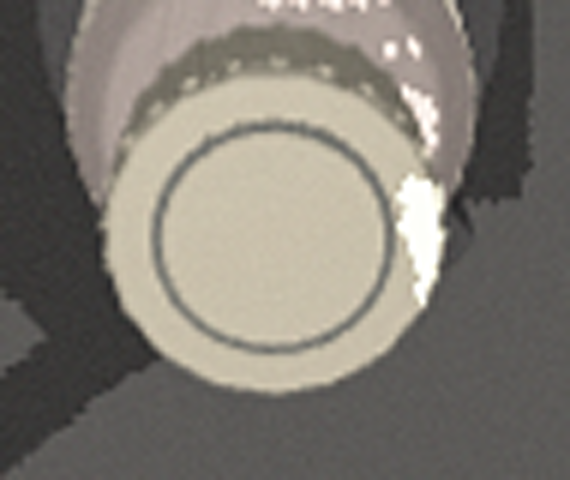

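Request:
drive_tool:
  increments:
    - [0,0.03,-0.04,-1.2,0,0,0]
    - [0,0.03,-0.04,-2.4,0,0,0]
    - [0,0.03,-0.04,-3.4,0,0,0]
    - [0,0.03,-0.04,-4.0,0,0,0]
    - [0,0.03,-0.04,-4.24,0,0,0]
    - [0,0.03,-0.04,-4.24,0,0,0]
    - [0,0.03,-0.04,-4.24,0,0,0]

```text
t: 3.03
tool_pos: [0.5495, -0.1969, 0.1739]
orientation: [3.07, 0.663, 0.002]
force: [-0.5, 0.5, 0.8]
opening: 0.0928
```

Request:
drive_tool:
  increments:
    - [1,0,0,0,0,0,0]
    - [1,0,0,0,0,0,0]
    - [1,0,0,0,0,0,0]
    - [1,0,0,0,0,0,0]
    - [1,0,0,0,0,0,0]
    - [1,0,0,0,0,0,0]
    - [1,0,0,0,0,0,0]
    - [1,0,0,0,0,0,0]
    - [1,0,0,0,0,0,0]
    - [1,0,0,0,0,0,0]

```text
t: 3.87
tool_pos: [0.5491, -0.1974, 0.1726]
orientation: [-3.071, -0.662, 0.0]
force: [0.2, 0.7, 0.7]
opening: 0.0468
```

```bash
python3 - <<'E'
from h import *
s=robot.read_state(); print(s['t'],s['tool_pos'],s['force'],s['wrist_torque'],s['opening'],s['q'])
E
```

```text
3.8667 [ 0.54907916 -0.19735422  0.17260996] [0.16991763 0.7257713  0.7339169 ] [-0.02406195  0.13413133  0.00872912] 0.046779659834569436 [-4.32913352e-01  1.29415629e-01  1.62019368e+00  1.02296443e-06
  1.39208397e+00  7.13136215e-01]
```

Request:
drive_tool:
  increments:
    - [1,0,0,-0.1,0,0,0]
    - [1,0,0,-0.2,0,0,0]
    - [1,0,0,-0.26,0,0,0]
    - [1,0,0,-0.26,0,0,0]
    - [1,0,0,-0.26,0,0,0]
    - [1,0,0,-0.26,0,0,0]
  squeeze: 50

```text
t: 4.37
tool_pos: [0.5493, -0.1974, 0.1672]
orientation: [3.07, 0.662, 0.001]
force: [-4.4, 1.4, 8.3]
opening: 0.0469
```

Request:
drive_tool:
  increments:
    - [1,0,0,-0.05,0,0,0]
    - [1,0,0,-0.05,0,0,0]
    - [1,0,0,-0.05,0,0,0]

```text
t: 4.62
tool_pos: [0.5493, -0.1974, 0.1661]
orientation: [3.07, 0.662, 0.001]
force: [-4.6, 2.3, 9.6]
opening: 0.0465
```

```bash
python3 - <<'E'
from h import *
for i in range(3):
    s=robot.read_state(); print(s['t'],s['tool_pos'],s['force'],s['wrist_torque'],s['opening']); robot.read_camera('top')
E
```

```text
4.6167 [ 0.54934707 -0.19744057  0.16609399] [-4.5718189   2.28617113  9.59852989] [0.2448744  0.82610284 0.04723016] 0.04651845227211396
4.6667 [ 0.54930427 -0.19744642  0.16609462] [-5.0860645   1.54396122  8.47926954] [ 0.24364794  0.83999638 -0.0253294 ] 0.04701448576530491
4.7167 [ 0.54931004 -0.19744669  0.16611067] [-4.67065931  2.1485909   8.99957885] [0.26690548 0.87067745 0.01077128] 0.0467930520906826
```

Request:
drive_tool:
  increments:
    - [1,-0.03,0.02,-0.02,0,0,0]
    - [1,-0.03,0.02,-0.02,0,0,0]
    - [1,-0.03,0.02,-0.02,0,0,0.04]
    - [1,-0.03,0.02,-0.02,0,0,0.1]
    - [1,-0.03,0.02,-0.02,0,0,0.16]
    - [1,-0.03,0.02,-0.02,0,0,0.22]
    - [1,-0.03,0.02,-0.02,0,0,0.22]

```text
t: 5.35
tool_pos: [0.5498, -0.1975, 0.1664]
orientation: [2.975, 1.0, 0.005]
force: [0.0, -0.1, 9.5]
opening: 0.0466
```

```bash
python3 - <<'E'
from h import *
for i in range(2):
    s=robot.read_state(); print(s['t'],s['tool_pos'],s['orientation'],s['force'],s['wrist_torque'],s['opening']); robot.read_camera('top')
E
```

```text
5.35 [ 0.54977852 -0.19749602  0.16643548] [2.97514318 1.0002017  0.00482145] [ 0.04514925 -0.14552099  9.47435809] [-0.00915175  0.1191641   0.02671205] 0.04663774333823574
5.4 [ 0.54978436 -0.19747058  0.16641809] [2.97651938 0.99614367 0.00477885] [-0.21206071  0.96433198  9.12931969] [0.01694071 0.1763307  0.01154416] 0.04694328892632783
```

Request:
drive_tool:
  increments:
    - [1,0,0,0,0,0,0.1]
    - [1,0,0,0,0,0,0.2]
    - [1,0,0,0,0,0,0.3]
    - [1,0,0,0,0,0,0.4]
    - [1,0,0,0,0,0,0.5]
    - [1,0,0,0,0,0,0.6]
    - [1,0,0,0,0,0,0.7]
    - [1,0,0,0,0,0,0.8]
    - [1,0,0,0,0,0,0.9]
    - [1,0,0,0,0,0,1.0]
    - [1,0,0,0,0,0,1.1]
    - [1,0,0,0,0,0,1.2]
    - [1,0,0,0,0,0,1.3]
    - [1,0,0,0,0,0,1.38]
    - [1,0,0,0,0,0,1.38]
    - [1,0,0,0,0,0,1.38]
    - [1,0,0,0,0,0,1.38]

```text
t: 6.87
tool_pos: [0.5499, -0.1974, 0.1664]
orientation: [1.662, 2.661, 0.001]
force: [0.8, -0.4, 10.2]
opening: 0.0467
```

```bash
python3 - <<'E'
from h import *
from scipy.spatial.transform import Rotation as R
s=robot.read_state(); print(s['t'],s['tool_pos'],R.from_rotvec(s['orientation']).as_matrix().round(3),s['force'],s['wrist_torque'],s['opening'],s['q'])
E
```

```text
6.8667 [ 0.54987816 -0.19744023  0.16643183] [[-0.439  0.899  0.004]
 [ 0.899  0.439 -0.002]
 [-0.003  0.003 -1.   ]] [ 0.80068775 -0.44161429 10.19308081] [-0.03458773 -0.02719856  0.0182282 ] 0.0466814066160129 [-4.32537700e-01  1.32306053e-01  1.62864576e+00  1.12332166e-04
  1.37631197e+00 -8.86656781e-01]
```

Request:
drive_tool:
  increments:
    - [1,0,0,0.2,0,0,0]
    - [1,0,0,0.4,0,0,0]
    - [1,0,0,0.6,0,0,0]
    - [1,0,0,0.6,0,0,0]

```text
t: 7.2
tool_pos: [0.5488, -0.1969, 0.1802]
orientation: [1.664, 2.663, 0.001]
force: [3.1, -0.5, 0.8]
opening: 0.0462
```

Request:
drive_tool:
  increments:
    - [1,0,0,0.4,0,0,0]
    - [1,0,0,0.9,0,0,0]
    - [1,0,0,1.5,0,0,0]
    - [1,0,0,2.2,0,0,0]
    - [1,0,0,2.8,0,0,0]
    - [1,0,0,3.2,0,0,0]
    - [1,0,0,3.28,0,0,0]
    - [1,0,0,3.28,0,0,0]
    - [1,0,0,3.28,0,0,0]
    - [1,0,0,3.28,0,0,0]
    - [1,0,0,3.28,0,0,0]

```text
t: 8.12
tool_pos: [0.5478, -0.1966, 0.26]
orientation: [-1.663, -2.663, 0.001]
force: [0.2, -0.2, -1.0]
opening: 0.0466
```

```bash
python3 - <<'E'
from h import *
import pickle
s=robot.read_state(); print(s['t'],s['tool_pos'],s['orientation'],s['force'],s['opening'])
D={n:save(n,n+'2.png') for n in('scene','top','wrist')}; pickle.dump((s,D),open('c2.pkl','wb'))
a=cv2.imread('pics/scene2.png')[130:300,110:270]; cv2.imwrite('pics/cs2.png',cv2.resize(a,None,fx=3.5,fy=3.5,interpolation=2))
E
```

```text
8.1167 [ 0.54779163 -0.19660325  0.26002945] [-1.66332898e+00 -2.66258713e+00  5.12920192e-04] [ 0.21185947 -0.23101414 -0.9961821 ] 0.04659210616561815
```

View pics/cs2.png

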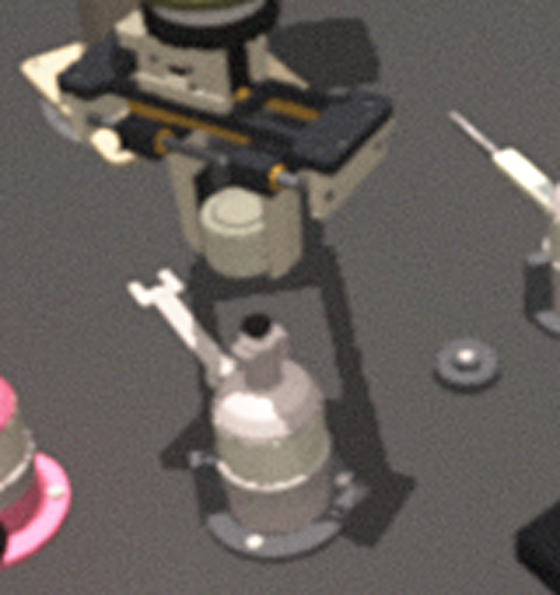

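View pics/wrist2.png

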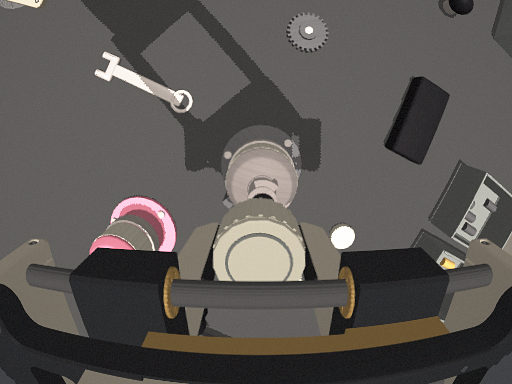

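```bash
python3 - <<'E'
from h import *
import pickle
s,D=pickle.load(open('c2.pkl','rb'))
c=D['scene']
print('mouth',atz(c,183,222,.179))
# cap top: height for xy from vertical pixel
g=cv2.imread('pics/scene2.png')[180:232,160:205]; cv2.imwrite('pics/cs3.png',cv2.resize(g,None,fx=11,fy=11,interpolation=2))
for z in(.27,.275,.28):print(z,proj(c,[.548,-.1965,z]))
for z in(.175,.179,.183):print(z,proj(c,[.5485,-.1965,z]))
E
```

```text
mouth [ 0.54760765 -0.19590625  0.179     ]
0.27 (np.float64(178.67549757752363), np.float64(191.10690019090123))
0.275 (np.float64(178.4292729722888), np.float64(189.27825543640415))
0.28 (np.float64(178.18123677229133), np.float64(187.4361564487009))
0.175 (np.float64(183.14614825371666), np.float64(223.59630713475255))
0.179 (np.float64(182.97431063358596), np.float64(222.31816111636246))
0.183 (np.float64(182.8015286474872), np.float64(221.03299080607943))
```

View pics/cs3.png

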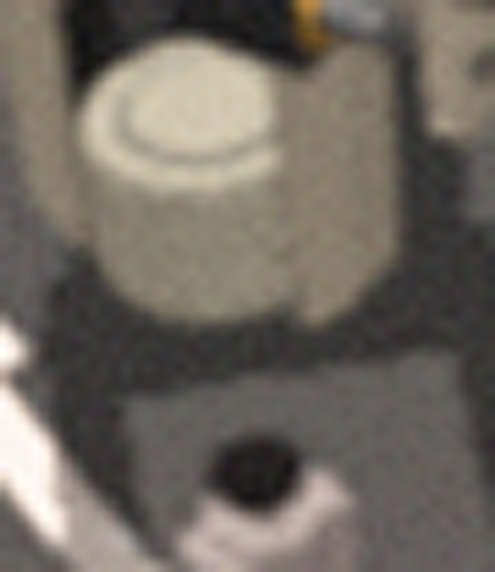

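Request:
drive_tool:
  increments:
    - [1,0.06,-0.03,0.14,0,0,0]
    - [1,0.06,-0.03,0.14,0,0,0]
    - [1,0.06,-0.03,0.14,0,0,0]
    - [1,0.06,-0.03,0.14,0,0,0]
    - [1,0.06,-0.03,0.14,0,0,0]
    - [1,0.06,-0.03,0.14,0,0,0]
    - [1,0.06,-0.03,0.14,0,0,0]
    - [1,0.06,-0.03,0.14,0,0,0]

```text
t: 8.93
tool_pos: [0.5498, -0.1976, 0.2649]
orientation: [-1.665, -2.664, 0.0]
force: [0.3, -0.0, -0.6]
opening: 0.0466
```

```bash
python3 - <<'E'
from h import *
s=robot.read_state(); print(s['t'],s['tool_pos'],s['force'],s['opening'],abs(s['dq']).max())
save('top','top3.png')
E
```

```text
8.9333 [ 0.54984392 -0.19757473  0.26486768] [ 0.31043675 -0.00229778 -0.61754806] 0.046617765615103536 0.002038284320144334
```

View pics/top3.png

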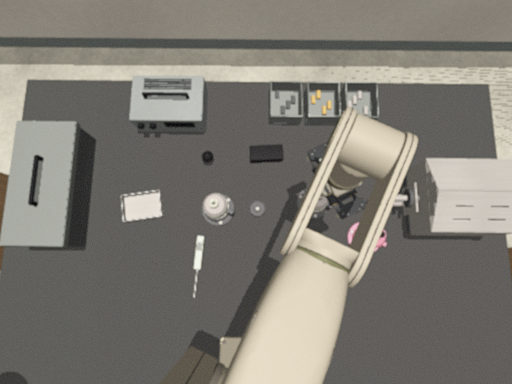

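The arm is still and holding the cap. In the top view, every bystander that is visible sits where it did at the start.

```bash
python3 -c "
from plant import robot
print(robot.close_job())"
```

```text
the job is handed in; nothing more can be done
None
```

The safety cap is off its flask. I handed the job in at about 9 s, with the gripper still holding the cap upright above the mouth.

- **Opening:** I gripped the cap by its sides and pressed it down about 6 mm, with 9–10 N at the wrist. I then turned it about 92° counter-clockwise and lifted it. There was almost no turning torque, and no downward pull during the lift.
- **Final position:** The TCP is at (0.550, -0.198, 0.265), within about 0.2 mm sideways of where it was while turning on the flask's axis. From the TCP height, the cap's underside is about 6.3 cm above the mouth and its centre about 8.0 cm. "About 7 cm" did not say which point it meant, so I chose a height between the two.
- **Grip:** The opening is 46.6 mm against the 48 mm cap, and it stayed steady throughout, so there was no sign of slipping. The arm was at rest.
- **Scene:** After the lift, the scene camera showed the open mouth with its black plug under the held cap. The bystanders visible in the last top view had not moved. The arm hid the wrench and the end plug there, but the wrist view just after the lift showed both lying undisturbed.
- **Disagreements:** The cameras put the flask's axis about 2 mm from the TCP position where the forces vanished while pressing. I went with the forces. While pressed, the spring force pointed to about 5 mm of travel and the TCP to about 6 mm; both are within the 5–8 mm needed.

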